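# Hang the lift-off guard door of a tube shaker

### The arm

A 7-joint arm with a two-finger parallel gripper is mounted at the origin on a cart in front of the work surface, level with it; the furniture and walls round the work are solid. World frame = base frame: x ahead of the robot, y to its left, z up, the work surface at z = 0. Lengths are in m, angles in degrees, forces in N, time in s.
With the tool pointing down it reaches from about 0.35 to 0.775 m from the base axis. Payload 3.1 kg.
Tool frame: the origin (TCP) lies on the centre line of the jaws, within the pads' length; the fingertips stand 17 mm ahead of it and the grasp point (between the pads) lies 2 mm behind it (robot.tip_reach is the distance from the TCP to the fingertips, in m); z points along the fingers, y is the line along which they close (so a half turn about z gives the same grasp; the last joint's range is limited). The gripper opens to 85 mm and grips with 20 to 120 N. Pads are 22 mm wide; open, the fingers measure 114 mm over their backs; the gripper's body (76 mm by 85 mm) begins 54 mm behind the grasp point. The pads swing forward as they close: fully open they stand 13 mm farther back than shut.
Start: joints at [-69.139, 17.813, 0.802, 86.603, -0.252, 75.585, -1.558], TCP at [0.217, 0.505, 0.248] pointing down, gripper open.
Joint ranges: [-154.91, 154.91], [-16.99, 109.72], [-72.82, 74.43], [7.12, 147.25], [-82.49, 262.49], [11.32, 116.49], [-174.64, 174.64]. Speed limits (degrees/s): [159.86, 159.86, 180, 180, 180, 180, 180].

### API

Orientations are given as [roll, pitch, yaw] about the fixed x, y, z axes, in that order (R = Rz(yaw) Ry(pitch) Rx(roll)).
In Python, from station import robot, fingers, vision, workorder, recognise gives the robot as it stands. Calls block until the motion is done:
- robot.move_to(position, orientation): joint-space move of the TCP to a pose.
- robot.line_to(position, orientation=None, velocity=0.15, f_stop=None): straight line of the TCP; orientation=None keeps the orientation; velocity is the mean speed in m/s. With f_stop (N) it stops when the force on the tool has changed by that much, and returns True; else False.
- robot.move_j(angles): joint-space move.
- fingers.gripper_to(opening, force=None): opening from 0.0 (shut) to 1.0 (fully open); force is the grip in N (None keeps the last); returns when the fingers have stopped.
- robot.pause(seconds).
- robot.inverse_kinematics(position, orientation): joint angles nearest the present ones, or None.
- vision.grab_frame(name): name is "scene" or "top"; returns the picture (480x640x3 uint8, red, green, blue); there is no depth.
- vision.calibration(name): a dict with "mtx" (3x3 intrinsics, pixels), "k1" (the pictures are not rectified: a ray, as slopes to the right and down, at radius r is drawn at 1 + k1 r^2 times it, then the intrinsics apply), "extrinsics" (4x4, takes a point from world to camera coordinates). Camera axes: x right, y up, looking along -z (the intrinsics and any distortion apply to the point x, -y, -z); pixel columns grow to the right and rows downward; lengths in m; the calibration is good to about 2 mm. A picture is of the moment at which its call begins. calibration takes no time and is no camera call.
A pose or a line that the arm cannot do raises robot.PlanningError and nothing moves.
- workorder.close_job(): hands the job in; it is judged then, once.
Trained networks look in the newest picture that a camera, given by its name, has taken for a name from the list of things; names that differ only in an ending like _2 or _b are one class to them, and where a whole thing is asked for, a point or a joint stands for the part that bears it (a point fixed in the world has none). Each returns a list of dicts, best first, with "p" (0 to 1); they miss things now and then, are a little off and sometimes report something else, mostly with a low value. They report only what shows in the picture. A call takes as long as a camera call.
- recognise(label, camera): "rect" ([centre column, centre row, width, height] in pixels, round what is visible of it).
Readings, each from a call of its own:
- robot.current_time_s(): time.
- robot.current_joint_positions(): joint angles.
- robot.current_dq(): joint speeds.
- robot.current_joint_torque(): joint torques, N m.
- robot.current_tool_pos(): TCP position.
- robot.current_eef_rot(): TCP orientation.
- robot.current_contact_force(): force on the tool from outside, world axes, zero at the start.
- robot.current_torque(): the same for the moment, N m.
- robot.current_finger_gap(): opening from 0.0 (shut) to 1.0 (fully open).
- robot.current_gripper_force(): force on a finger pad.
Only numpy, scipy, OpenCV 4.12 (cv2) and the standard library are available. Lean on these libraries where they do the work, as an engineer would, in place of code of your own. Each camera call takes 0.05 s, during which the arm holds its last target. There are 200 camera calls.

### The job

The tube shaker's guard door has been taken off and stands in the parking stand. Lift it out, lower it upright onto the shaker's two hinge pins, standing well open (about a right angle), until both knuckles are fully down on their lugs, then swing it shut against the rubber buffers and let go. The hinge strip may be clamped a little forward or back, so feel for the pins and never force or drop the door; leave everything else where it is.

Things in the scene. Friction and masses are not known exactly. Their poses are not given: they have to be found in the camera images.
- shaker: White bench tube shaker, fixed, 100 mm deep, 116 mm wide, 158 mm tall. Origin: centre of its footprint on the table; x to its back, y to its left, z up. Open front at its own x = -50 mm. Its steel hinge strip on the right side carries two equal upright pins on one vertical axis outside the front right corner. Door and shaker must not press on each other with over 40 N in all.
- hinge_nominal (a point): Point in the shaker's frame (-66.5, -67, 50 mm), axes as the shaker's: NOMINAL pin axis at the lower lug top, where the lower knuckle's foot rests. The upper lug top is 70 mm higher. The strip is clamped tight in slots running front to back, anywhere up to 9 mm forward or back (shaker's x) of this point: not reported, find it by feel or eye. Its y and z are exact. Lugs: round, 15 mm across.
- pin_tip_nominal (a point): NOMINAL centre of the lower pin's tip, 16 mm above hinge_nominal (same unknown shift of up to 9 mm along the shaker's x); the upper pin's tip is 70 mm higher, so bring the door in from the front, lifted 17 to 40 mm. Each pin is 8 mm in diameter and 16 mm tall; its last 2.5 mm taper to a flat tip 6 mm across.
- buffer (a point): Tip of the upper of two black rubber buffers, 10 mm across, that stand 11 mm out of the shaker's front near its left edge (the lower one is 80 mm below). The shut door's panel rests against both.
- door_grip (a point): Guard door, loose, 0.28 kg: grey frame with clear window (solid), panel 110 wide, 116 tall, 10 mm thick. Point: mid-width, mid-thickness, 12 mm below the top edge; pinch the plain top rail here or beside. x: thickness; y: from knuckle edge to free edge; z up. Knuckle axis 65 mm off along -y, 10 mm outside the panel's edge. Hung and shut: axes nearly the shaker's; open at a right angle: its y along the shaker's -x.
- knuckle_low (a point): On the door's knuckle axis, at the foot of the lower knuckle: 4 mm above the door's lower edge, 100 mm below the height of door_grip; axes as the door's. Knuckle: steel tube 18 mm tall, 16 mm outside, 10 mm bore, open at both ends.
- knuckle_top (a point): The same for the upper, equal knuckle: its foot, 70 mm above knuckle_low on the same axis.
- door_edge (a point): On the door: mid-thickness, mid-height, 5 mm inside the free edge, 115 mm from the knuckle axis. When the door is shut this point is at about x = -66 mm in the shaker's frame.
- door: The same door; origin at knuckle_low, axes as the door's.
- stand: Low grey plastic parking stand, fixed, 90 x 44 mm, 40 mm tall, origin at the centre of its underside. The door stands in its open-ended slot, 11.5 mm wide and 26 mm deep, along the stand's x, upright within 0.06 rad, lower edge 14 mm above the table. Lift the door straight up at least 30 mm to take it out.
- clips: Bystander, loose: small carton of clips, 35 x 67 x 21 mm; origin at the centre of its underside. To be left where it is.
- vial: Bystander, loose: small dropper vial, 19 mm across, 56 mm tall; origin at the centre of its underside. To be left where it is.
- swabs: Bystander, loose: carton of pads, 56 x 106 x 48 mm; origin at the centre of its underside. To be left where it is.

How it is judged:
By the outcome, as a careful person would: the job done as asked, in the order asked, and still so for the second after the job is handed in, with the robot touching nothing.
It also fails if it takes over 66 s, if anything falls off the work surface, if the arm or the gripper's body presses on something with over 40 N, if the wrist force passes 120 N, or if a joint passes its speed limit or range.

## Working session

There is one attempt and no reset: what is moved stays moved. The work goes in short steps, each a Python script; the robot and the scene stay as the last script left them, time stands still between calls to the robot, and variables do not carry over. Pictures are saved under pics/ and viewed, at most 10 in all, crops included, and the job is handed in when it is done.

```bash
mkdir -p pics; ls; python3 - <<'E'
from station import robot, fingers, vision, recognise
import cv2
for c in("scene","top"):
    im=vision.grab_frame(c); cv2.imwrite(f"pics/{c}0.png",im[:,:,::-1])
    k=vision.calibration(c); print(c,k)
    for n in("shaker","door","stand","clips","vial","swabs","buffer","door_grip","knuckle_low","knuckle_top","door_edge"):
        r=recognise(n,c); print(n,[(x["rect"],round(x["p"],2)) for x in r[:2]])
E
```

```text
pics
scene {'mtx': array([[606.32011528,   0.        , 328.28534095],
       [  0.        , 606.32011528, 245.38289763],
       [  0.        ,   0.        ,   1.        ]]), 'k1': -0.18385617688531794, 'extrinsics': array([[ 0.76011426, -0.64948527, -0.01987956, -0.41382974],
       [ 0.34590372,  0.37854496,  0.85851868, -0.28076834],
       [-0.55006993, -0.65944871,  0.5123968 , -0.64973264],
       [ 0.        ,  0.        ,  0.        ,  1.        ]])}
shaker [([441.8, 251.7, 109.2, 137.4], 0.69)]
door [([347.0, 304.5, 87.6, 91.4], 0.95)]
stand [([344.5, 340.8, 61.7, 38.8], 0.77)]
clips [([238.9, 293.1, 35.0, 33.6], 0.61), ([346.7, 303.6, 85.0, 86.4], 0.59)]
vial [([261.2, 297.7, 16.5, 34.6], 0.86)]
swabs [([362.2, 231.8, 59.3, 46.9], 0.78)]
buffer [([441.6, 252.8, 105.1, 136.7], 0.57)]
door_grip [([344.8, 304.9, 89.1, 86.6], 0.86)]
knuckle_low [([346.8, 304.8, 87.8, 90.9], 0.71), ([344.4, 341.1, 66.9, 41.1], 0.16)]
knuckle_top [([347.8, 305.4, 89.5, 90.0], 0.89)]
door_edge [([346.4, 302.9, 89.2, 84.8], 0.87)]
top {'mtx': array([[485.87787385,   0.        , 320.16627492],
      
[... 380 characters left out ...]
06203049e-01],
       [ 0.00000000e+00,  0.00000000e+00,  0.00000000e+00,
         1.00000000e+00]])}
shaker [([376.8, 176.1, 77.6, 89.0], 0.94)]
door [([368.5, 276.4, 31.6, 77.7], 0.58)]
stand [([365.0, 280.2, 35.6, 44.8], 0.95), ([376.8, 174.2, 77.9, 85.0], 0.66)]
clips [([262.3, 299.3, 37.0, 22.8], 0.77), ([291.5, 297.4, 13.3, 12.0], 0.53)]
vial [([291.4, 297.9, 13.0, 12.9], 0.53)]
swabs [([263.8, 163.6, 56.3, 34.6], 0.87)]
buffer [([375.5, 175.3, 80.3, 86.3], 0.7), ([366.8, 277.9, 24.3, 74.5], 0.32)]
door_grip [([371.5, 277.2, 33.3, 74.8], 0.91)]
knuckle_low [([368.6, 277.6, 33.6, 75.2], 0.59)]
knuckle_top [([370.4, 277.9, 30.8, 70.8], 0.8)]
door_edge [([370.4, 277.4, 33.4, 73.1], 0.89)]
```

```bash
python3 - <<'E'
import cv2
a=cv2.imread("pics/top0.png")[110:350,230:450]; cv2.imwrite("pics/top_c.png",cv2.resize(a,None,fx=2.5,fy=2.5,interpolation=cv2.INTER_CUBIC))
a=cv2.imread("pics/scene0.png")[170:370,290:530]; cv2.imwrite("pics/scene_c.png",cv2.resize(a,None,fx=3,fy=3,interpolation=cv2.INTER_CUBIC))
E
```

```text
(no output)
```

View pics/top_c.png

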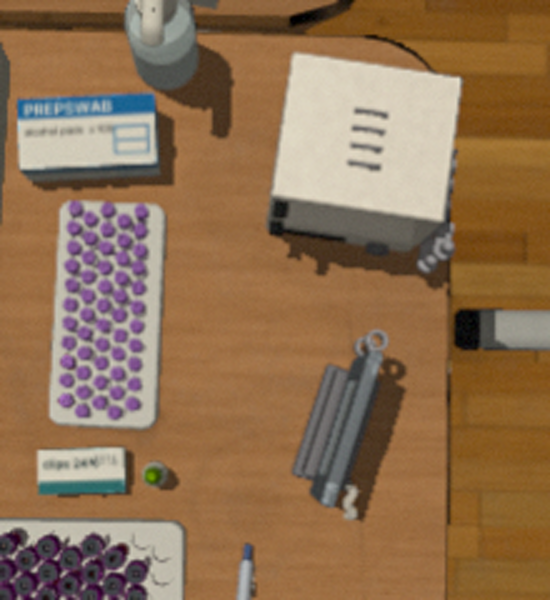

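View pics/scene_c.png

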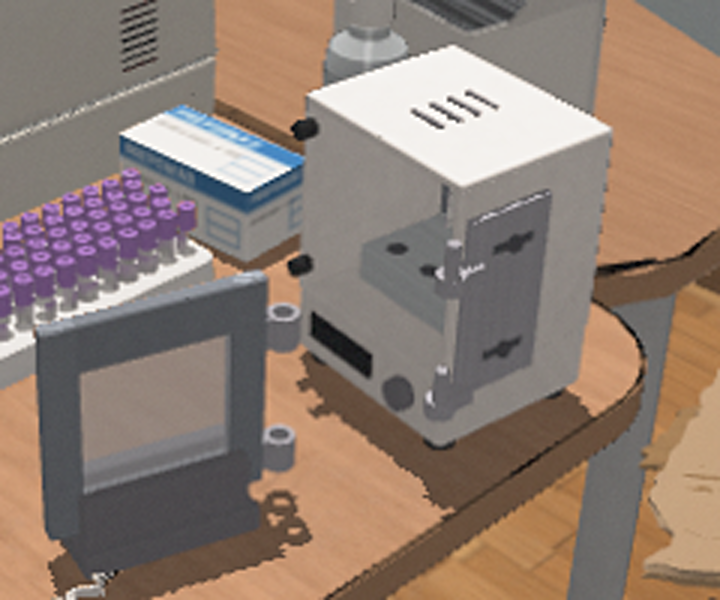

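The top view shows the shaker's top corners, in crop pixels, at (272,207), (445,222), (461,77) and (292,54). The door's top rail runs from (373,352) to (325,500), with its knuckle at (376,341). The scene view shows both pins at about (455,242) and (443,369). Next I fit the poses jointly.

```bash
cat > h.py <<'E'
import numpy as np, cv2
from station import robot, fingers, vision, recognise, workorder
CAL={c:vision.calibration(c) for c in("scene","top")}
def proj(P,c):
    k=CAL[c];P=np.atleast_2d(P);q=P@k["extrinsics"][:3,:3].T+k["extrinsics"][:3,3]
    s=np.c_[q[:,0],-q[:,1]]/-q[:,2:]; s=s*(1+k["k1"]*(s**2).sum(1,keepdims=True))
    return s@k["mtx"][:2,:2].T+k["mtx"][:2,2]
def rz(a): c,s=np.cos(a),np.sin(a); return np.array([[c,-s,0],[s,c,0],[0,0,1]])
def T(x,y,a,P): return np.atleast_2d(P)@rz(a).T+[x,y,0]
tp=lambda L:np.array(L)/2.5+[230,110]-0.3
sc=lambda L:np.array(L)/3+[290,170]-0.33
E
cat > fit.py <<'E'
from h import *
from scipy.optimize import least_squares
S=np.array([[-.05,.058,.158],[-.05,-.058,.158],[.05,-.058,.158],[.05,.058,.158]])
st=tp([(272,207),(445,222),(461,77),(292,54)]); ss=sc([(308,93),(465,187),(610,130),(455,45)])
pin=lambda s:np.array([[-.0665+s,-.067,.136],[-.0665+s,-.067,.066]]); sp=sc([(455,242),(443,369)])
f=lambda p:np.r_[(proj(T(*p[:3],S),"top")-st).ravel(),(proj(T(*p[:3],S),"scene")-ss).ravel(),(proj(T(*p[:3],pin(p[3])),"scene")-sp).ravel()]
r=least_squares(f,[.68,-.12,-.1,0],loss="soft_l1");print("shaker",r.x,"\n",r.fun.reshape(-1,2).round(1).tolist())
# door: knuckle_low world, yaw a of door, roll tilt t about door y
def D(p,P):
    c,s=np.cos(p[3]),np.sin(p[3]); Ry=np.array([[c,0,s],[0,1,0],[-s,0,c]])
    return (np.atleast_2d(P)@Ry.T)@rz(p[2]).T+[p[0],p[1],.018]
K=np.array([[0,0,.088],[0,0,.018]])
kt=tp([(376,341)]);ks=sc([(285,311),(280,434)])
E_=np.array([[0,.010,.112],[0,.120,.112]]); et=tp([(373,352),(325,500)]); es=sc([(263,276),(40,331)])
g=lambda p:np.r_[(proj(D(p,K[:1]),"top")-kt).ravel(),(proj(D(p,K),"scene")-ks).ravel(),(proj(D(p,E_),"top")-et).ravel(),(proj(D(p,E_),"scene")-es).ravel()]
q=least_squares(g,[.5,-.1,1.8,0],loss="soft_l1");print("door",q.x,"\n",q.fun.reshape(-1,2).round(1).tolist())
for c in("top","scene"): print(c,proj(T(*r.x[:3],pin(r.x[3])),c))
print("grip",D(q.x,[0,.065,.1]),"axis",T(*r.x[:3],pin(r.x[3])))
E
python3 fit.py
```

```text
shaker [ 0.68619571 -0.09658555 -0.12396031  0.00558119] 
 [[-1.1, -4.2], [-1.1, 0.0], [0.1, -0.1], [-0.6, -1.0], [-1.2, 1.0], [-0.3, 1.2], [1.9, 0.4], [-0.6, 0.6], [0.3, 1.9], [0.5, 1.7]]
door [ 0.55517999 -0.1088301   1.27180303 -0.01082121] 
 [[-0.8, -1.2], [-0.0, 0.8], [-0.1, 0.3], [0.5, -0.9], [-0.4, 1.9], [1.3, -0.6], [-0.8, 0.6]]
top [[408.72938755 207.6822419 ]
 [401.87404379 213.13045033]]
scene [[441.68165363 252.24339917]
 [437.81162316 294.35526323]]
grip [[ 0.49274507 -0.0907179   0.11799415]] axis [[ 0.61746025 -0.15553925  0.136     ]
 [ 0.61746025 -0.15553925  0.066     ]]
```

```bash
python3 - <<'E'
import cv2,numpy as np
a=cv2.imread("pics/top0.png");b=cv2.imread("pics/scene0.png")
z=lambda im,x,y,w,h,k:cv2.resize(im[y:y+h,x:x+w],None,fx=k,fy=k,interpolation=cv2.INTER_CUBIC)
# top: shaker 335-420 x 125-225 ; door 345-400 x 236-316
A=np.hstack([z(a,335,125,90,100,5),z(a,345,236,66,100,5)]); cv2.imwrite("pics/z1.png",A)
B=np.hstack([z(b,388,180,110,100,5),z(b,425,245,40,100,5)]);cv2.imwrite("pics/z2.png",B)
E
```

```text
(no output)
```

View pics/z1.png

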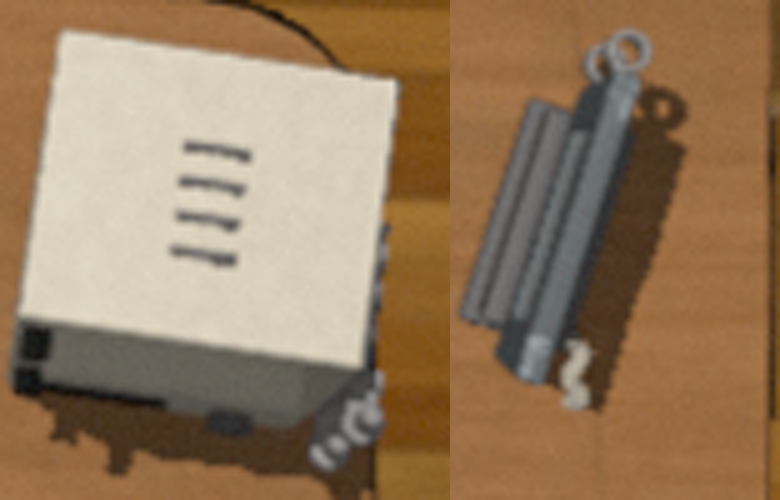

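View pics/z2.png

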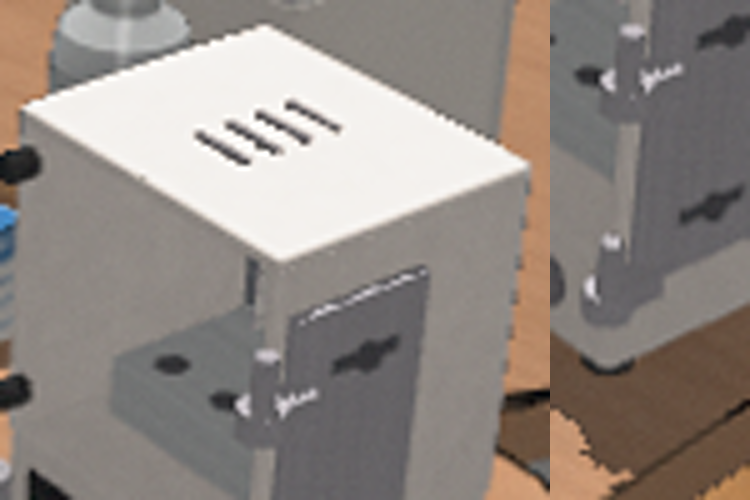

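The zoomed crops give sharper corners and pin tips: scene pin tips are at about (441.4,251) and (437.4,293). I refit with these.

```bash
python3 - <<'E'
s=open("fit.py").read()
s=s.replace("tp([(272,207),(445,222),(461,77),(292,54)])","z([(18,318),(366,366),(398,83),(62,31)],335,125)")
s=s.replace("sc([(308,93),(465,187),(610,130),(455,45)])","z([(22,107),(283,262),(530,163),(265,27)],388,180)")
s=s.replace("sc([(455,242),(443,369)])","np.r_[z([(268,354)],388,180),z([(62,240)],425,245)]")
s=s.replace("tp([(376,341)])","z([(178,50)],345,236)").replace("tp([(373,352),(325,500)])","z([(174,76),(83,380)],345,236)")
s=s.replace("S=np","z=lambda L,x,y:(np.array(L)+.5)/5-.5+[x,y]\nS=np",1)
open("fit.py","w").write(s)
E
python3 fit.py
```

```text
shaker [ 0.68653818 -0.09619033 -0.12808082  0.00573069] 
 [[-1.1, -0.2], [-1.6, 0.6], [-0.2, -0.8], [-1.2, -0.8], [-0.9, 0.5], [-0.2, 1.0], [1.2, 1.1], [0.2, 0.1], [0.2, 1.6], [0.6, 1.5]]
door [ 0.55490238 -0.10882998  1.28707235 -0.01313815] 
 [[-0.8, -0.5], [-0.1, 1.0], [-0.2, 0.4], [0.2, -1.0], [-0.8, 0.5], [1.3, -0.4], [-0.3, 1.6]]
top [[408.34413342 207.52827114]
 [401.51865783 212.98839119]]
scene [[441.42930352 251.991508  ]
 [437.5736419  294.08770772]]
grip [[ 0.49213333 -0.09189561  0.11799137]] axis [[ 0.61770868 -0.15487941  0.136     ]
 [ 0.61770868 -0.15487941  0.066     ]]
```

```bash
python3 - <<'E'
from h import *
print(robot.current_time_s(),robot.current_eef_rot())
a=1.287; g=np.array([.5549-.05*np.sin(a),-.1088+.05*np.cos(a)]); 
for yaw in(np.degrees(a)-90+0,np.degrees(a)+90): 
    for dz in (.25,.116): print(yaw,robot.inverse_kinematics([*g,dz],[180,0,yaw]))
    print(" hang",robot.inverse_kinematics([.568,-.149,.19],[180,0,yaw+9]))
E
```

```text
1.2 [-1.79998244e+02  2.10666156e-03  1.56755440e+02]
-16.260331766663057 [-32.94091941  18.80224035  54.34389763  93.15985622 -15.64936031
  76.12696691 -82.51536976]
-16.260331766663057 [-33.21795978  29.69418779  57.32491696 104.22675907 -28.24125207
  61.78879965 -71.6709811 ]
 hang [-22.84666778  32.44465473  54.9458186   87.27416388 -27.11644629
  74.47564033 -62.04247289]
163.73966823333694 [-29.31654706  17.46843961  48.91541584  93.05572307 -13.50583135
  75.65035314  95.40136992]
163.73966823333694 [-25.31660901  25.29547767  44.86507763 103.98837459 -20.54904063
  59.17521827 101.27926145]
 hang [-20.92873673  31.13783646  51.31453804  87.20723971 -24.8727043
  73.672813   116.14451359]
```

```bash
python3 - <<'E'
from h import *
a=1.287; g=np.array([.5549-.05*np.sin(a),-.1088+.05*np.cos(a)]); o=[180,0,np.degrees(a)-90]
robot.move_to([*g,.23],o)
print(robot.line_to([*g,.116],velocity=.1,f_stop=6))
f0=robot.current_contact_force();fingers.gripper_to(0.0,40); robot.pause(.2)
print(robot.current_time_s(),robot.current_finger_gap(),robot.current_gripper_force(),robot.current_tool_pos(),f0,robot.current_contact_force(),robot.current_torque())
fingers.gripper_to(0.0,90)
print(robot.line_to([*g,.18],velocity=.06)); print(robot.current_contact_force(),robot.current_torque(),robot.current_finger_gap())
ims=[]
for c,(x,y) in dict(top=(345,226),scene=(290,230)).items():
    im=vision.grab_frame(c); cv2.imwrite(f"pics/{c}1.png",im[:,:,::-1]); w=78 if c=="top" else 120
    ims.append(cv2.resize(im[y:y+120,x:x+w,::-1],None,fx=4,fy=4,interpolation=cv2.INTER_CUBIC))
cv2.imwrite("pics/z3.png",np.hstack(ims)); print(robot.current_time_s())
E
```

```text
False
5.7417 0.11236398156416291 40.74174106121063 [ 0.50711928 -0.09477328  0.11613563] [ 0.1352717  -0.37977071 -0.00698753] [0.05705927 0.27084647 2.18658535] [ 0.07483063 -0.02944832 -0.04615806]
False
[ 0.25011983  0.39431229 -3.26532504] [ 0.01648962 -0.03108507  0.02511289] 0.09768416411000147
7.275
```

View pics/z3.png

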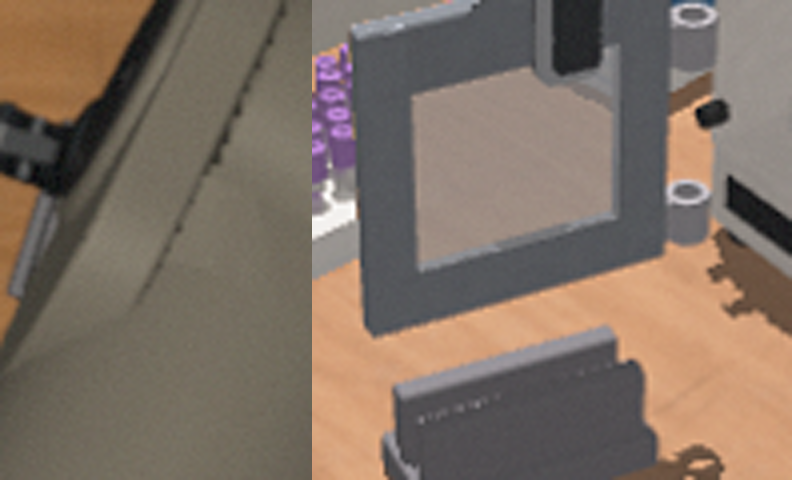

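```bash
cat >> h.py <<'E'
SY=-.128; A=np.pi/2+SY; PIN=np.array([.6177,-.1549])
sx=np.array([np.cos(SY),np.sin(SY)]); sy=np.array([-sx[1],sx[0]])
def go(k,z,a=A,v=.06,f=None):  # knuckle axis xy, knuckle_low z above table
    return robot.line_to([k[0]-.05*np.sin(a),k[1]+.05*np.cos(a),z+.098],[180,0,np.degrees(a)-90],velocity=v,f_stop=f)
E
python3 - <<'E'
from h import *
print(proj([[.5549,-.1088,.170],[.5549,-.1088,.100]],"scene"),"meas 385.7,233.4 / 384,277.5")
print(go(PIN-.03*sx,.080)); print(go(PIN,.080,f=4,v=.03)); robot.pause(.3)
print(robot.current_tool_pos(),robot.current_contact_force(),robot.current_torque())
im=vision.grab_frame("scene"); cv2.imwrite("pics/scene2.png",im[:,:,::-1])
x,y=405,205; cv2.imwrite("pics/z4.png",cv2.resize(im[y:y+115,x:x+70,::-1],None,fx=5,fy=5,interpolation=cv2.INTER_CUBIC))
print(proj([[*PIN,.168],[*PIN,.098],[*PIN,.15],[*PIN,.08],[*PIN,.136],[*PIN,.066]],"scene"),robot.current_time_s())
E
```

```text
[[385.49160354 233.26673209]
 [384.01754177 277.49858817]] meas 385.7,233.4 / 384,277.5
False
False
[ 0.56802986 -0.14847889  0.17805158] [-0.03731683 -0.42311238 -2.75879393] [ 0.03983462 -0.06236254  0.07213197]
[[443.24058984 231.48611929]
 [439.32676624 275.31438172]
 [442.22312403 243.12550137]
 [438.34092954 285.97318568]
 [441.43673417 251.99960384]
 [437.58063971 294.09630872]] 9.9083
```

View pics/z4.png

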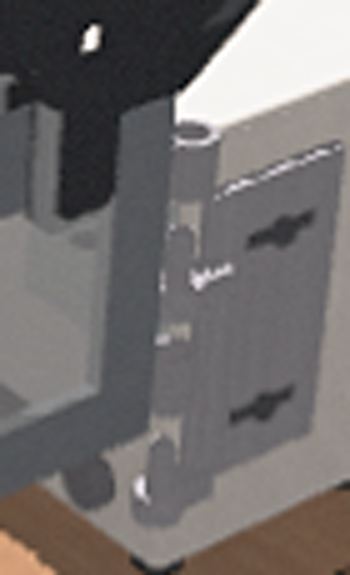

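The knuckle tubes sit just above the pins: the tube's top is at about (443.6,230.8), and the pin tip is hidden just under its foot. Now I feel downwards.

```bash
python3 - <<'E'
from h import *
def rep(t): print(t,(robot.current_tool_pos()[2]-.098).round(4),robot.current_contact_force().round(2),robot.current_torque().round(3),round(robot.current_time_s(),2))
print(go(PIN,.069,v=.03,f=3)); rep("near")
print(go(PIN,.060,v=.012,f=3)); robot.pause(.15); rep("down")
E
```

```text
False
near 0.0687 [-0.37 -0.23 -3.35] [ 0.005 -0.057  0.012] 10.43
False
down 0.0601 [ 0.5   0.21 -3.16] [-0.029  0.035 -0.045] 11.47
```

```bash
python3 - <<'E'
from h import *
def rep(t): print(t,(robot.current_tool_pos()-[0,0,.098]).round(4),robot.current_contact_force().round(2),robot.current_torque().round(3),round(robot.current_time_s(),2))
print(go(PIN,.053,v=.015,f=5)); rep("mid")
print(go(PIN,.047,v=.01,f=5)); robot.pause(.2); rep("down")
im=vision.grab_frame("scene"); cv2.imwrite("pics/scene3.png",im[:,:,::-1])
x,y=405,205; cv2.imwrite("pics/z5.png",cv2.resize(im[y:y+115,x:x+70,::-1],None,fx=5,fy=5,interpolation=cv2.INTER_CUBIC))
E
```

```text
False
mid [ 0.5681 -0.1485  0.0529] [ 0.11  0.16 -3.46] [ 0.005 -0.046 -0.007] 12.09
True
down [ 0.5681 -0.1486  0.05  ] [-0.9  -0.61  5.18] [ 0.001 -0.077  0.02 ] 12.71
```

View pics/z5.png

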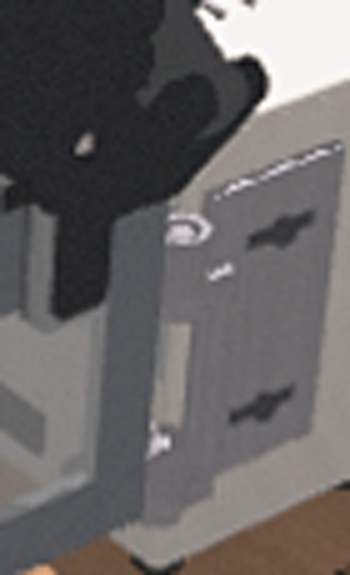

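The ring is seated: the foot stopped at exactly z = 0.050 and the pin shows inside the bore. Now I release it, retreat, and check that the swing arc can be reached.

```bash
cat >> h.py <<'E'
def push(a,d,r=.09): # TCP pose outside the door at hinge angle a
    y=np.array([-np.sin(a),np.cos(a)]); x=np.array([y[1],-y[0]])
    return PIN+r*y-d*x
E
python3 - <<'E'
from h import *
def rep(t): print(t,robot.current_tool_pos().round(4),robot.current_contact_force().round(2),round(robot.current_time_s(),2))
fingers.gripper_to(0.45); rep("open")
p=robot.current_tool_pos(); robot.line_to([p[0],p[1],.225],velocity=.1); rep("up")
fingers.gripper_to(0.0,20)
im=vision.grab_frame("scene"); cv2.imwrite("pics/scene4.png",im[:,:,::-1])
x,y=330,170;cv2.imwrite("pics/z6.png",cv2.resize(im[y:y+180,x:x+200,::-1],None,fx=3,fy=3,interpolation=cv2.INTER_CUBIC))
for off in(-90,90,0,-45):
  print(off,[None if (q:=robot.inverse_kinematics([*push(SY+b,.02),.14],[180,0,np.degrees(SY+b)+off])) is None else q.round()[[0,2,4,6]].tolist() for b in(1.57,.8,0.)])
E
```

```text
open [ 0.5665 -0.1477  0.1457] [-0.32  0.24  0.4 ] 13.15
up [ 0.5661 -0.1474  0.2243] [-0.3  -0.42 -0.45] 14.09
-90 [[-19.0, 48.0, -23.0, -61.0], [-31.0, 57.0, -29.0, -108.0], [-34.0, 66.0, -41.0, -152.0]]
90 [[7.0, 11.0, -5.0, 102.0], [-5.0, 18.0, -8.0, 54.0], [-13.0, 26.0, -14.0, 8.0]]
0 [[-6.0, 29.0, -13.0, 19.0], [-19.0, 38.0, -18.0, -28.0], [-25.0, 46.0, -26.0, -72.0]]
-45 [[-13.0, 39.0, -18.0, -21.0], [-26.0, 48.0, -23.0, -68.0], [-30.0, 55.0, -33.0, -113.0]]
```

View pics/z6.png

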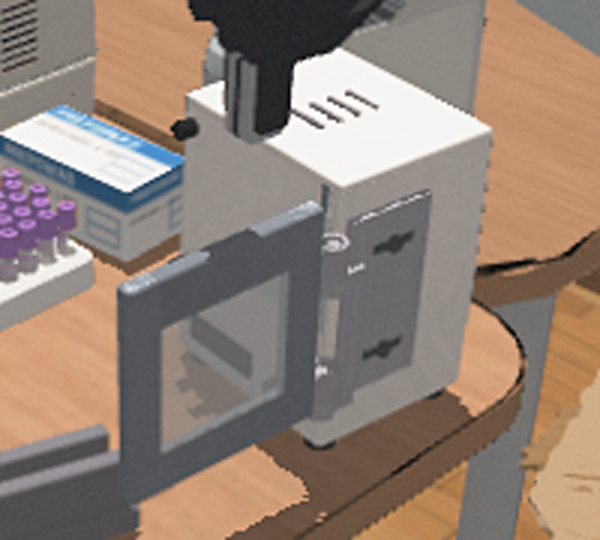

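The door hangs upright on both pins at a right angle and clear of the gripper. Now I push it shut from outside along the arc.

```bash
python3 - <<'E'
from h import *
def rep(t): print(t,robot.current_tool_pos().round(4),robot.current_contact_force().round(2),round(robot.current_time_s(),2))
o=lambda a:[180,0,np.degrees(a)]
p=push(A,.05); robot.move_to([*p,.24],o(A)); robot.line_to([*p,.14],velocity=.1); rep("beside")
hit=robot.line_to([*push(A,.014),.14],velocity=.03,f_stop=1.5); rep(f"touch {hit}")
q=robot.current_tool_pos()[:2]-PIN; d=-(q@[np.cos(A),np.sin(A)]); d=max(min(d,.022),.014); print("d",d)
for b in np.radians(np.arange(84,11,-8)):
    a=SY+b
    h=robot.line_to([*push(a,d),.14],o(a),velocity=.05,f_stop=8); f=robot.current_contact_force()
    print(round(np.degrees(b)),h,f.round(1))
    if h: break
im=vision.grab_frame("scene"); cv2.imwrite("pics/scene5.png",im[:,:,::-1])
x,y=330,170;cv2.imwrite("pics/z7.png",cv2.resize(im[y:y+180,x:x+200,::-1],None,fx=3,fy=3,interpolation=cv2.INTER_CUBIC))
rep("end")
E
```

```text
beside [ 0.5226 -0.1933  0.1408] [ 0.14 -0.44 -0.54] 17.1
touch False [ 0.5266 -0.1576  0.14  ] [-0.61 -0.36 -0.02] 18.45
d 0.014338866011242951
84 False [-0.4 -0.3  0.6]
76 False [-0.3 -1.1 -0.3]
68 False [-1.  -1.  -0.6]
60 False [-0.9  0.1  1.2]
52 False [-0.3 -0.2 -0.8]
44 False [-0.2  0.1 -0.4]
36 False [-0.2  0.6 -0.1]
28 False [-0.5  0.2 -0.4]
20 False [-1.2 -0.9 -0.1]
12 False [-0.  -1.1  0.1]
end [ 0.5955 -0.0668  0.14  ] [-0.95  0.07 -0.63] 22.51
```

View pics/z7.png

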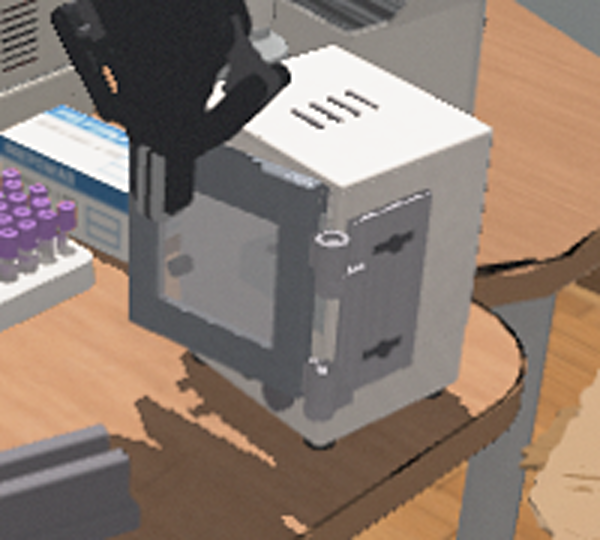

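The door is nearly shut and still seated. I finish the swing slowly with a force stop.

```bash
python3 - <<'E'
from h import *
def rep(t): print(t,robot.current_tool_pos().round(4),robot.current_contact_force().round(2),round(robot.current_time_s(),2))
d=.0143
for b in np.radians([9,6,3,0,-3,-5]):
    a=SY+b; h=robot.line_to([*push(a,d),.14],[180,0,np.degrees(a)],velocity=.015,f_stop=5); rep(f"{np.degrees(b):.0f} {h}")
    if h: break
robot.pause(.5); rep("hold")
p=robot.current_tool_pos(); robot.line_to([*(p[:2]-.06*sx),p[2]],velocity=.06); robot.line_to([*(p[:2]-.10*sx),.25],velocity=.15)
for c,(x,y,w,h_) in dict(scene=(330,170,200,180),).items():
    im=vision.grab_frame(c); cv2.imwrite(f"pics/z8.png",cv2.resize(im[y:y+h_,x:x+w,::-1],None,fx=3,fy=3,interpolation=cv2.INTER_CUBIC))
rep("clear")
for b in (.0,.03,.045,.06,.1):
    y=np.array([-np.sin(SY+b),np.cos(SY+b)]); n=np.array([y[1],-y[0]])
    print(b,((proj([[*(PIN+.12*y-.005*n),.162]],"scene")-[330,170]+.5)*3-.5).round(1))
E
```

```text
9 False [ 0.6008 -0.0653  0.14  ] [ 0.52  0.37 -0.6 ] 22.98
6 False [ 0.6056 -0.0646  0.14  ] [-0.22 -0.66  0.04] 23.44
3 False [ 0.6102 -0.0641  0.1399] [-0.88 -0.3  -0.94] 23.91
0 True [ 0.6099 -0.0636  0.139 ] [ 0.07 -0.65  0.57] 24.15
hold [ 0.6091 -0.0636  0.1385] [ 0.06  0.11 -0.36] 24.65
clear [ 0.5095 -0.0505  0.2489] [-0.56 -0.19 -0.45] 26.79
0.0 [[165.7 100.2]]
0.03 [[160.2 102.2]]
0.045 [[157.4 103.3]]
0.06 [[154.7 104.4]]
0.1 [[147.7 107.4]]
```

View pics/z8.png

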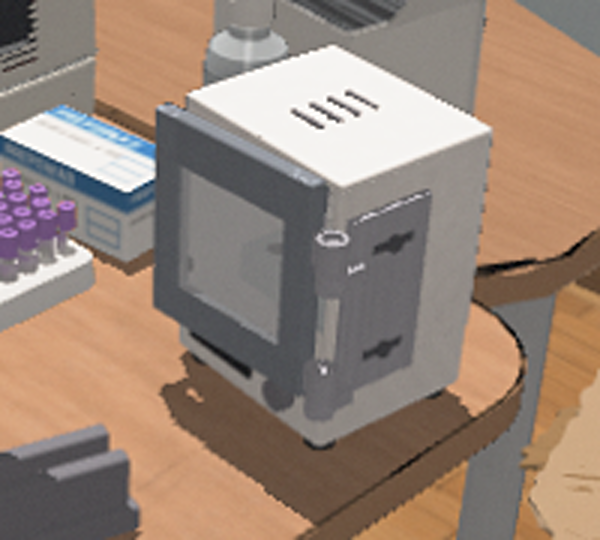

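The door is at the buffers: the stop came at about 2.6°, where shut is expected. The stop recoiled about 1 mm, so I press once more gently, hold, and back off slowly.

```bash
python3 - <<'E'
from h import *
def rep(t): print(t,robot.current_tool_pos().round(4),robot.current_contact_force().round(2),round(robot.current_time_s(),2))
a=SY+.045; o=[180,0,np.degrees(a)]; c=push(a,.0143,.105)
robot.line_to([*(c-.04*sx),.25],o,velocity=.15); robot.line_to([*(c-.04*sx),.125],velocity=.12)
robot.line_to([*(c-.006*sx),.125],velocity=.05,f_stop=3); rep("near")
for i in range(3):
    s=robot.current_tool_pos(); h=robot.line_to([*(c+.005*sx),.125],velocity=.006,f_stop=4); rep(f"press {h}")
    print(" depth past shut",((robot.current_tool_pos()[:2]-c)@sx).round(4))
    if h: break
robot.pause(.4)
e=robot.current_tool_pos()[:2]; robot.line_to([*(e-.01*sx),.125],velocity=.01); robot.line_to([*(c-.06*sx),.125],velocity=.06); robot.line_to([*(c-.1*sx),.25],velocity=.15)
im=vision.grab_frame("scene"); cv2.imwrite("pics/scene9.png",im[:,:,::-1]); x,y=330,170
new=cv2.resize(im[y:y+180,x:x+200,::-1],None,fx=3,fy=3,interpolation=cv2.INTER_CUBIC)
old=cv2.imread("pics/z8.png"); cv2.imwrite("pics/z9.png",np.hstack([z[80:350,130:400] for z in(old,new)]))
for n in("clips","vial","swabs","stand"): print(n,[(np.round(r["rect"]),r["p"]) for r in recognise(n,"scene")[:1]])
rep("clear")
E
```

```text
near [ 0.6059 -0.0484  0.1248] [ 0.21  0.1  -0.1 ] 29.38
press True [ 0.6088 -0.0486  0.1241] [-0.38  0.01  0.67] 30.3
 depth past shut -0.0034
clips [(array([238., 295.,  34.,  33.]), 0.62)]
vial [(array([261., 299.,  18.,  36.]), 0.67)]
swabs [(array([357., 232.,  57.,  50.]), 0.63)]
stand [(array([342., 338.,  70.,  48.]), 0.69)]
clear [ 0.5127 -0.0363  0.2493] [ 0.63  0.4  -0.33] 34.06
```

View pics/z9.png

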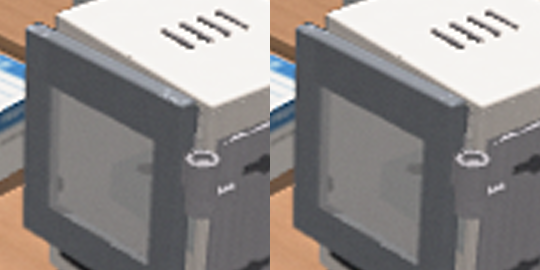

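The image agrees with shut to within about 1–2 mm, but the second press stopped earlier than the first. I press once more with a higher stop and watch whether the depth is firm.

```bash
python3 - <<'E'
from h import *
def dep(): return round(float((robot.current_tool_pos()[:2]-PIN)@sx),4)
a=SY+.045; o=[180,0,np.degrees(a)]; c=push(a,.0143,.105)
robot.line_to([*(c-.04*sx),.25],o,velocity=.15); robot.line_to([*(c-.04*sx),.105],velocity=.12)
robot.line_to([*(c-.008*sx),.105],velocity=.06,f_stop=5)
for fs in (4,8,12):
    h=robot.line_to([*(c+.006*sx),.105],velocity=.008,f_stop=fs); print(fs,h,dep(),(robot.current_contact_force()[:2]@sx).round(2))
    robot.pause(.2); print("  hold",dep(),(robot.current_contact_force()[:2]@sx).round(2),round(robot.current_time_s(),2))
e=robot.current_tool_pos()[:2]; robot.line_to([*(e-.008*sx),.105],velocity=.01); robot.line_to([*(c-.06*sx),.105],velocity=.06); robot.line_to([*(c-.1*sx),.25],velocity=.15)
im=vision.grab_frame("scene"); old=cv2.imread("pics/scene9.png")[:,:,::-1]
cv2.imwrite("pics/scene10.png",im[:,:,::-1])
A_=[cv2.cvtColor(np.ascontiguousarray(z[195:290,375:445]),cv2.COLOR_RGB2GRAY).astype(np.float32) for z in(old,im)]
for nm,(y0,y1,x0,x1) in dict(free=(5,60,0,14),hinge=(20,90,45,70)).items(): print(nm,cv2.phaseCorrelate(A_[0][y0:y1,x0:x1].copy(),A_[1][y0:y1,x0:x1].copy()))
print(robot.current_time_s())
E
```

```text
4 True -0.026 -0.1
  hold -0.0266 -0.13 37.52
8 True -0.0263 0.41
  hold -0.027 -0.96 38.41
12 True -0.0269 -0.31
  hold -0.0276 -0.15 39.44
free ((0.5533124702481, 0.025608641901150975), 1.0038979326354134)
hinge ((0.43453186947511035, 0.08601500307169374), 1.0075628325674268)
42.525
```

```bash
python3 - <<'E'
import cv2
a,b,c=[cv2.imread(f"pics/scene{i}.png") for i in(4,9,10)]
def m(src,dst,x0,y0,x1,y1):
    r=cv2.matchTemplate(dst[y0-6:y1+6,x0-6:x1+6],src[y0:y1,x0:x1],cv2.TM_CCOEFF_NORMED); _,v,_,l=cv2.minMaxLoc(r); return round(v,3),(l[0]-6,l[1]-6)
print("ring hung->final",m(a,c,434,244,450,260)); print("strip static",m(a,c,450,235,475,300)); print("free edge 9->10",m(b,c,378,200,396,275))
i=cv2.imread("pics/scene0.png")
for n,r in dict(clips=(222,275,256,312),vial=(253,280,270,316),swabs=(335,208,368,256)).items(): print(n,m(i,c,*r))
E
```

```text
ring hung->final (0.724, (0, -1))
strip static (0.997, (0, 0))
free edge 9->10 (0.991, (0, 0))
clips (0.999, (0, 0))
vial (0.999, (0, 0))
swabs (0.999, (0, 0))
```

```bash
python3 - <<'E'
import cv2
I={i:cv2.resize(cv2.imread(f"pics/scene{i}.png")[225:320,420:470],None,fx=5,fy=5,interpolation=cv2.INTER_CUBIC) for i in(4,5,9,10)}
def m(s,d,x0,y0,x1,y1):
    x0,y0,x1,y1=[5*(v-o) for v,o in zip((x0,y0,x1,y1),(420,225,420,225))]
    r=cv2.matchTemplate(d[y0-12:y1+12,x0-12:x1+12],s[y0:y1,x0:x1],cv2.TM_CCOEFF_NORMED);_,v,_,l=cv2.minMaxLoc(r);return round(v,3),((l[0]-12)/5,(l[1]-12)/5)
for s,d in((4,5),(5,9),(5,10),(9,10),(4,10)):
    print(s,d,"ring(right half)",m(I[s],I[d],440,246,449,256),"low knuckle",m(I[s],I[d],436,290,448,310))
E
```

```text
4 5 ring(right half) (0.886, (-0.2, -0.8)) low knuckle (0.953, (0.0, 0.0))
5 9 ring(right half) (0.991, (0.2, 0.0)) low knuckle (0.919, (0.4, 0.0))
5 10 ring(right half) (0.992, (0.2, 0.0)) low knuckle (0.921, (0.2, 0.0))
9 10 ring(right half) (0.997, (0.0, 0.0)) low knuckle (0.996, (0.0, 0.0))
4 10 ring(right half) (0.889, (0.0, -0.8)) low knuckle (0.856, (0.4, 0.0))
```

```bash
python3 -c "
from station import workorder; print(workorder.close_job())"
```

```text
the job is handed in; nothing more can be done
None
```

The door is hung on both pins, swung shut against the buffers and released, and the job is handed in at about 42.5 s; the contact stops and image checks agree, but I have no verdict back, and I viewed 11 pictures against the limit of 10.

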